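# Hook a rest arm into a slotted bench rack and lay the ring mandrel on it

### The arm

A 7-joint arm with a two-finger parallel gripper is mounted at the origin on a cart in front of the work surface, level with it; the furniture and walls round the work are solid. World frame = base frame: x ahead of the robot, y to its left, z up, the work surface at z = 0. Lengths are in m, angles in rad, forces in N, time in s.
With the tool pointing down it reaches from about 0.425 to 0.875 m from the base axis. Payload 9.9 kg.
Tool frame: the origin (TCP) lies between the finger pads; the fingertips stand 8 mm ahead of it and the grasp point (between the pads) lies 11 mm behind it (bot.nose_length is the distance from the TCP to the fingertips, in m); z points along the fingers, y is the line along which they close (so a half turn about z gives the same grasp; the last joint's range is limited). The gripper opens to 85 mm and grips with 20 to 120 N. Pads are 22 mm wide; open, the fingers measure 114 mm over their backs; the gripper's body (76 mm by 85 mm) begins 54 mm behind the grasp point. The pads swing forward as they close: fully open they stand 13 mm farther back than shut.
Start: joints at [-1.208, 0.576, 0.025, 1.437, -0.015, 1.129, -0.057], TCP at [0.292, 0.609, 0.239] pointing down, gripper open.
Joint ranges: [-2.76, 2.76], [-0.34, 2.15], [-1.52, 1.57], [0.19, 2.46], [-1.09, 4.23], [0.17, 1.99], [-2.82, 2.82]. Speed limits (rad/s): [2.22, 2.22, 3.01, 3.01, 3.14, 3.14, 3.14].

### API

Orientations are given as a unit quaternion [x, y, z, w].
In Python, from plant import bot, cams gives the robot as it stands. The module is installed in compiled form; this text tells all that it offers.
- The arm moves only by the tool carry_out, never from a script. Its argument "commands" is a list that holds one entry, the list of rows, each a list of 5 numbers: the gripper command: -1 is fully open, 1 is shut, values between are in proportion, then the shift along the tool's x, y, z in mm, then the turn about the tool's z in rad. A call has 1 to 20 rows; each row is the pose to reach, as a shift and turn from the pose commanded when the call began, along the tool's axes at that moment; what a row does not reach only later rows make up. A row lasts 1/12 s, in which the tool goes at most 41.7 mm and 7.16 degrees, less where a joint would pass 70% of its speed; a pose out of reach is approached as far as the arm can. A call with a gripper value outside its range is refused whole. The fingers move at their own pace and stop on an object; the grip force is fixed at half the most. Time passes only in rows, so rows that repeat a pose let the fingers close. It gives the time, the measured TCP pose, the force, the opening and the grip force at its end, in the units of the state.
- bot.get_state(): the state, without advancing time (a new reading comes with each control period).
- cams.grab_frame(name): name is "side" or "top" or "wrist"; returns a dict with "frame" (480x640x3 uint8, red, green, blue), "depth" (480x640 float32, m along the optical axis (not along the pixel's ray), 0 where there is no reading), "fov_y" (degrees; the focal length in pixels is half the picture's height over the tangent of half this angle, whatever the lens; pixels are square), "cx", "cy" (the principal point, pixels), "eye" and "rotation" of the camera in the world. Camera axes: x right, y down, z forward; pixel columns grow to the right and rows downward; lengths in m; the calibration is good to about 2 mm. A picture is of the moment at which its call begins.
- bot.finish_job(): hands the job in; it is judged then, once.
The state is a dict: "time": time; "joints": joint angles; "joint_vel": joint speeds; "tau": joint torques, N m; "tool_pos": TCP position; "tool_rot": TCP orientation; "wrist_force": force on the tool from outside, world axes, zero at the start; "wrist_torque": the same for the moment, N m; "finger_gap": finger opening in m; "grasp_force": force on a finger pad.
Only numpy, scipy, OpenCV 4.12 (cv2) and the standard library are available. Lean on these libraries where they do the work, as an engineer would, in place of code of your own. Each camera call takes 0.05 s, during which the arm holds its last target. There are 200 camera calls.

### The job

Finish putting up the bench rack for the ring mandrel: hook the loose grey rest arm into the bare slotted strip, level with the arm already fitted on the other strip, feeling its two hook tabs into the slots and pressing it down, without forcing it, until it is fully home and the red spring catch has snapped out over its end plate. Then lay the mandrel gently across both arms, resting in the two black saddles, and leave the tins and the glue bottle where they are.

Things in the scene. Friction and masses are not known exactly. Their poses are not given: they have to be found in the camera images.
- rack: Fixed bench rack: plywood backboard 212 wide, 216 high, on a wooden foot, with two upright slotted aluminium strips 40 wide, 208 high. Origin at bench level in the plane of the strips' front faces, midway between them; +x points into the board (work side is -x), +y to the left strip, z up. The right strip (y = -70) carries a fitted arm, twin of the loose one, underside at z = 110
- home_nominal (a point): Point of the rack at x 0, y 70, z 110: where the loose arm's origin belongs when home, but the bare strip is screwed on through long holes and its true centre line lies anywhere within 10 mm to either side (along the rack's y) of this point. It is not tracked: find it by feel or by eye. Height and depth are true
- upper_slot (a point): Point of the rack at x 0, y 70, z 155: bottom of the highest slot, sideways as uncertain as home_nominal. Each strip has a front sheet 3 thick with four slots one above the other, 7 wide and 22 high, bottoms at rack z = 59, 91, 123, 155; behind the sheet is a hollow 10 deep. The arm uses the upper two slots
- rest_arm: Loose rest arm of painted steel, about 0.25 kg, standing on the bench on its flat underside. Origin at the foot of its end plate's back face, on the centre line; +x points out of that back face (into the strip), z up. Square tube 22 x 22 from x = -140 to -4 (z 0 to 22): grip it across its width near x = -60. End plate 4 thick, 30 wide, 72 high
- upper_tab (a point): On the loose arm (x 0, z 45): foot of the upper tab's shank. Two tabs, 5 wide, shanks at z 13-21 and 45-53. Past a gap of 4.2 for the sheet each has a tongue reaching 9 below its shank (z 4-21 and 36-53), out to x = +9.2, front edge rounded. They enter the slots while the arm is 9 to 14 above home height; lowered, the shanks come to sit on the slot bottoms (home)
- saddle (a point): On the loose arm (x -116, z 29): bottom of the black V saddle's groove. The groove runs along the arm's y, sides at 45 degrees, top edges at z 45 and 16 to either side. The fitted twin's saddle is alike: groove bottom at rack x -116, y -70, z 139
- catch (a joint): Red spring catch of the bare strip: 0 = out, its nose (6 wide, 7 high) 4 mm proud of the strip's face between rack z = 184 and 191; grows to 0.007 m as it is pushed into the strip. The arm's end plate pushes it in with 2.5 N at first, about 4 N when flush with the face; it snaps out over the plate's top edge when the arm is within about 2 mm of home
- ring_mandrel: Steel ring mandrel, a tapered round rod 280 long, about 17 to 25 thick (21 at mid length), about 0.35 kg, lying on the bench. Its length is along its own y axis; origin at mid length, 12 off the axis (it can roll, so use mandrel_mid)
- mandrel_mid (a point): Point on the mandrel's axis at mid length
- handpiece (a point): Lowest point of a flex-shaft handpiece that hangs still over the bench, a rod 20 thick reaching 150 straight up from this point; keep the wrist clear of it and pass it on the robot's side. The bench lamp's jointed arm crosses over the bench 0.7 m up: carry things low
- brass_tin: Bystander: loose brass-coloured round tin, 68 across, 31 high; origin at the centre of its underside
- blue_tin: Bystander: loose blue round tin, 58 across, 24 high; origin at the centre of its underside
- glue_bottle: Bystander: loose small white glue bottle, 27 across, 59 high; origin at the centre of its underside
Things that resemble listed ones, but are neither listed nor needed, are in the scene too. What is shaped like the rest_arm but white is not meant.

How it is judged:
On the way, in this order (a step that is already met when the one before it is completed fails the run):
1. the arm's tabs are through the slots of the bare strip and its end plate holds the catch pushed in (value of joint catch above 0.002 m and x of rest_arm in the frame of rack above -0.005 m and z of rest_arm in the frame of rack between 0.114 and 0.127 m), for 0.05 s.
2. the arm is down, fully home, and the catch has snapped out over its end plate (z of rest_arm in the frame of rack between 0.107 and 0.113 m and x of rest_arm in the frame of rack between -0.004 and 0.003 m and y of rest_arm in the frame of rack between 0.056 and 0.084 m and angle between rest_arm's own z axis and vertical below 0.09 rad and angle between the x axis of rest_arm and the x axis of rack, either way round below 0.15 rad and value of joint catch below 0.0012 m), for 0.2 s.
At the end, for the whole second after the job is handed in: Rest arm hanging in the upper two slots of the bare strip: height within 3 mm of home, plate within 4 mm of the face, upright within 0.09 rad, square within 0.15 rad, catch out (under 1.2 mm). Mandrel at rest on both arms: middle within 12 mm of the grooves and 40 mm of midway (all of step 2 and x of mandrel_mid in the frame of rack between -0.128 and -0.104 m and y of mandrel_mid in the frame of rack between -0.04 and 0.04 m and z of mandrel_mid in the frame of rack between 0.142 and 0.166 m and contact force between ring_mandrel and rest_arm above 0.2 N and contact force between ring_mandrel and rack above 0.2 N and linear speed of each of ring_mandrel, rest_arm below 0.03 m/s); the robot touches nothing.
It fails at once if the rest arm is forced against the rack with more than 80 N while the gripper holds it (contact force between rest_arm and rack above 80 N and contact force between the fingers and rest_arm above 1 N).
It fails at once if the mandrel is banged on the rack or the arm (over 30 N) (contact force between ring_mandrel and rack above 30 N or contact force between ring_mandrel and rest_arm above 30 N).
It fails at once if a tin or the glue bottle is moved more than 20 mm (distance of any of brass_tin, blue_tin, glue_bottle from where it was at the start of the episode above 0.02 m).
It also fails if it takes over 67 s, if anything falls off the work surface, if the arm or the gripper's body presses on something with over 40 N, if the wrist force passes 120 N, or if a joint passes its speed limit or range.

## Working session

There is one attempt and no reset: what is moved stays moved. The work goes in short steps, Python scripts to look and compute and a tool call to move; the robot and the scene stay as the last step left them, time stands still between calls to the robot, and variables do not carry over. Pictures are saved under pics/ and viewed, at most 13 in all, crops included, and the job is handed in when it is done.

Besides the shell and the picture viewer there is one more tool, called after ">>>" as name([rows], argument=value, ...), one row to a line, values as JSON. carry_out: Moves the arm, as the interface text tells. Its arguments: {"type":"object","properties":{"commands":{"type":"array"}},"required":["commands"]}

```bash
mkdir -p pics; cat > h.py <<'E'
import numpy as np, cv2
from plant import bot, cams
def grab(n):
    d=cams.grab_frame(n); np.savez('last_'+n+'.npz',**d); return d
def load(n): return dict(np.load('last_'+n+'.npz'))
def foc(d): return 240/np.tan(np.radians(float(d['fov_y']))/2)
def cloud(d):
    f=foc(d); v,u=np.mgrid[0:480,0:640]; z=d['depth']
    p=np.stack([(u-d['cx'])/f*z,(v-d['cy'])/f*z,z],-1)
    R=np.array(d['rotation']).reshape(3,3)
    return p@R.T+d['eye']
E
python3 - <<'E'
from h import *
s=bot.get_state(); print({k:np.round(v,3) for k,v in s.items()})
for n in('top','side'):
    d=grab(n); cv2.imwrite(f'pics/{n}0.png',d['frame'][...,::-1]); print(n,d['eye'],d['rotation'],d['fov_y'],d['cx'],d['cy'])
E
```

```text
{'time': np.float64(0.0), 'joints': array([-1.208,  0.577,  0.025,  1.438, -0.015,  1.129, -0.057]), 'joint_vel': array([-0.   , -0.001,  0.   ,  0.001, -0.002,  0.002, -0.001]), 'tau': array([-2.0000e-03, -7.6574e+01,  2.2500e+00, -2.8597e+01,  1.5000e-02,
        1.2000e-02, -0.0000e+00]), 'tool_pos': array([0.291, 0.608, 0.238]), 'tool_rot': array([ 0.222,  0.975, -0.001, -0.   ]), 'wrist_force': array([-0.648,  0.559,  0.646]), 'wrist_torque': array([-0.054,  0.052, -0.05 ]), 'grasp_force': np.float64(0.0), 'finger_gap': np.float64(0.086)}
top [ 0.38363509 -0.2051792   1.28687071] [ 0.70619327 -0.7033456   0.01325906 -0.08012633] 55.66989282389766 313.4136970383201 231.6193105147805
side [-0.0727311  -0.91536877  0.90021073] [ 0.84142833 -0.26635908  0.1540129  -0.44421981] 51.900327075869434 321.28822222192497 236.44467389564363
```

View pics/top0.png

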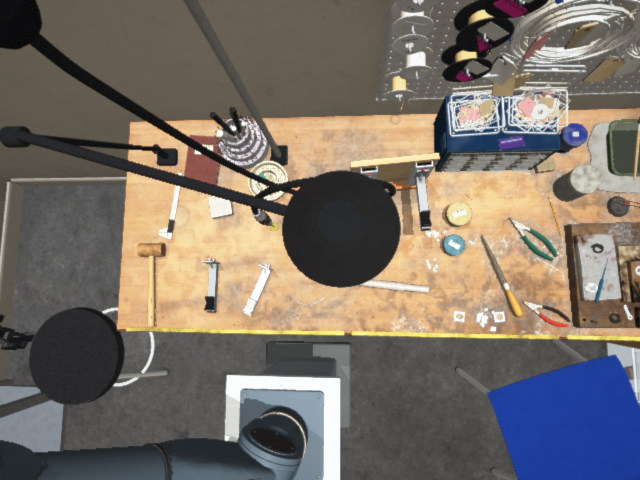

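View pics/side0.png

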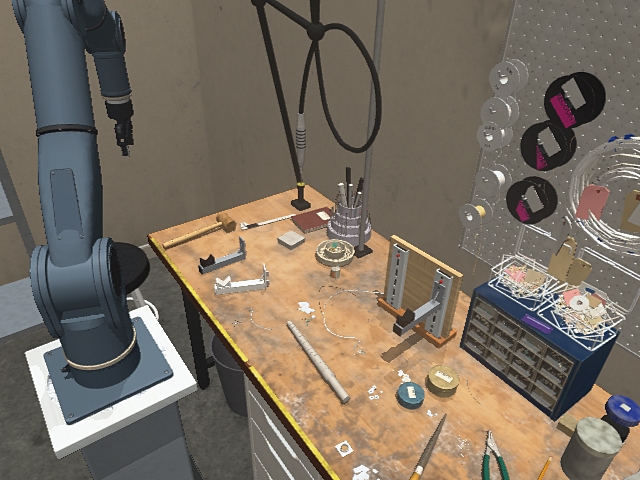

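The top view shows the grey rest arm at about (211,285), with its white lookalike at (258,290). The rack is at (395,180) and the mandrel runs under the lamp to (428,289). The side view shows the grey arm at (222,258), the mandrel from (290,323) to (347,402) and the bare strip at (395,275).

```bash
sed -i 's/R=np.array.*/R=rot(d)/' h.py; cat >> h.py <<'E'
from scipy.spatial.transform import Rotation as Ro
def rot(d): return Ro.from_quat(d['rotation']).as_matrix()
def proj(d,P):
    q=(np.atleast_2d(P)-d['eye'])@rot(d); f=foc(d)
    return np.c_[q[:,0]/q[:,2]*f+d['cx'],q[:,1]/q[:,2]*f+d['cy']]
E
python3 - <<'E'
from h import *
t=load('top');s=load('side')
ct=cloud(t);cs=cloud(s)
print('tcp in top',proj(t,[[.292,.609,.239]]))
for n,c,pts in(('top',ct,[(211,265),(211,285),(209,308),(211,262),(400,287),(425,290),(360,161),(432,166),(424,222),(458,214),(453,244),(265,215)]),('side',cs,[(222,258),(205,264),(242,245),(320,360),(292,325),(346,400),(395,240),(459,270),(440,300),(405,322),(300,125),(301,185),(409,392),(443,378)])):
    for u,v in pts: print(n,u,v,np.round(c[v,u],3))
a=cv2.resize(t['frame'][140:320,190:450],None,fx=3,fy=3,interpolation=2)
b=cv2.resize(s['frame'][100:360,190:480],None,fx=2.3,fy=2.3,interpolation=2)
cv2.imwrite('pics/a.png',a[...,::-1]);cv2.imwrite('pics/b.png',b[...,::-1])
E
```

```text
tcp in top [[ 18.52252688 327.07081197]]
top 211 265 [0.456 0.203 0.039]
top 211 285 [0.4   0.207 0.02 ]
top 209 308 [0.336 0.202 0.044]
top 211 262 [0.463 0.196 0.06 ]
top 400 287 [ 0.399 -0.323  0.022]
top 425 290 [ 0.392 -0.389  0.023]
top 360 161 [ 0.698 -0.214  0.217]
top 432 166 [ 0.686 -0.386  0.206]
top 424 222 [ 0.559 -0.372  0.149]
top 458 214 [ 0.597 -0.48   0.038]
top 453 244 [ 0.517 -0.467  0.024]
top 265 215 [ 0.521 -0.04   0.484]
side 222 258 [0.395 0.203 0.023]
side 205 264 [0.341 0.205 0.022]
side 242 245 [0.461 0.198 0.047]
side 320 360 [ 0.405 -0.282  0.02 ]
side 292 325 [ 0.418 -0.143  0.013]
side 346 400 [ 0.39  -0.4    0.011]
side 395 240 [ 0.685 -0.207  0.209]
side 459 270 [ 0.899 -0.263  0.057]
side 440 300 [ 0.678 -0.379  0.14 ]
side 405 322 [ 0.564 -0.382  0.134]
side 300 125 [ 0.515 -0.035  0.489]
side 301 185 [ 0.517 -0.036  0.338]
side 409 392 [ 0.511 -0.468  0.022]
side 443 378 [ 0.593 -0.489  0.032]
```

View pics/b.png

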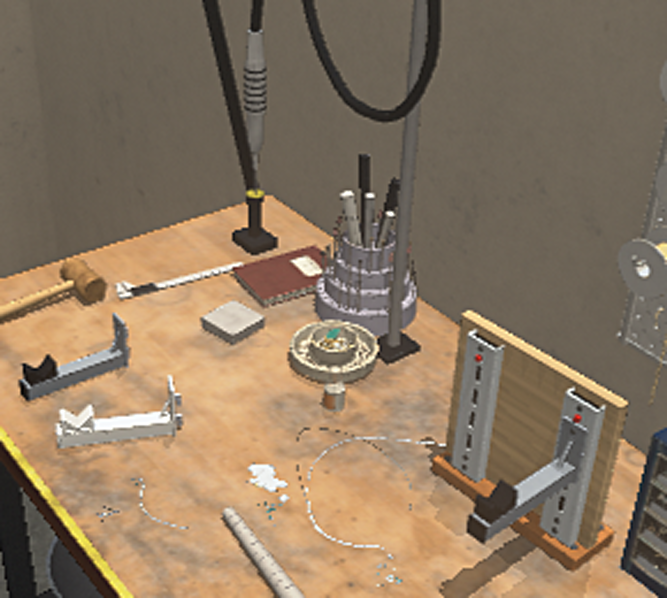

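View pics/a.png

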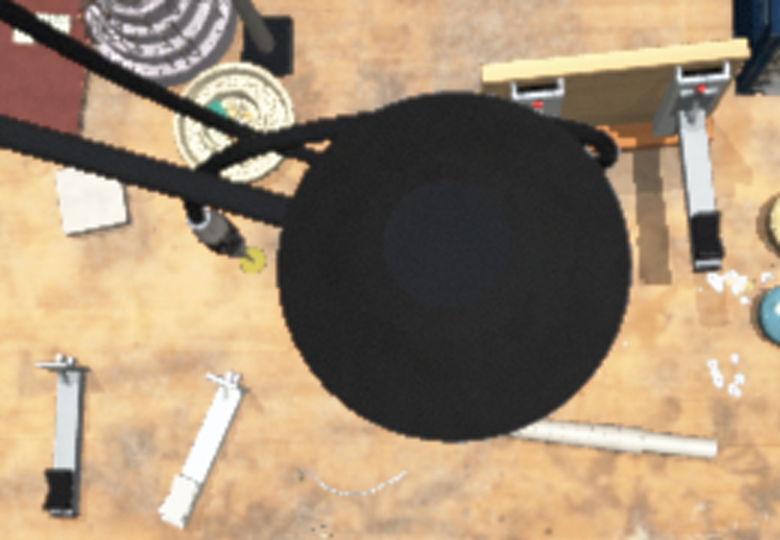

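The crops show the grey arm pointing roughly along +x, with its saddle towards the robot. They also show both strips with their red catches and the bare strip's slots, around crop (475,380), and the handpiece hanging above the bench. Next I fit the geometry.

```bash
cat > m1.py <<'E'
from h import *
t=load('top');s=load('side')
ct=cloud(t);cs=cloud(s)
def line(P):
    m=P[:,:2].mean(0); _,sv,V=np.linalg.svd(P[:,:2]-m,full_matrices=False); d=V[0]*np.sign(V[0][0]); return m,np.degrees(np.arctan2(d[1],d[0])),sv/np.sqrt(len(P))
for n,c in(('top',ct),('side',cs)):
    b=(c[...,0]>.3)&(c[...,0]<.49)&(c[...,1]>.16)&(c[...,1]<.24)
    k=b&(c[...,2]>.016)&(c[...,2]<.027); P=c[k]
    print(n,'tube',len(P),line(P),P.min(0),P.max(0), np.median(P[:,2]))
    k=b&(c[...,2]>.03); P=c[k]; 
    for a,q in(('saddle',P[P[:,0]<.4]),('plate',P[P[:,0]>.43])): print(a,len(q),np.round(q.min(0),3),np.round(q.max(0),3),np.round(q.mean(0),3))
    k=(c[...,0]>.35)&(c[...,0]<.47)&(c[...,1]>-.5)&(c[...,1]<-.1)&(c[...,2]>.008)&(c[...,2]<.04); P=c[k]
    print('mandrel',len(P),line(P),np.round(P.min(0),3),np.round(P.max(0),3))
# rack strip faces from side cloud
c=cs; k=(c[...,0]>.6)&(c[...,0]<.72)&(c[...,1]>-.42)&(c[...,1]<-.16)&(c[...,2]>.03)&(c[...,2]<.205)
vv,uu=np.nonzero(k); P=c[k]
rng=np.random.default_rng(0)
M=P[:,:2]; best=0
for _ in range(3000):
    a,b_=M[rng.choice(len(M),2)]; d=b_-a; L=np.linalg.norm(d)
    if L<.08: continue
    nrm=np.array([d[1],-d[0]])/L
    if abs(nrm[0])<.95: continue
    nrm*=np.sign(nrm[0]); r=(M-a)@nrm
    # front most: reward inliers
    ninl=(abs(r)<.0015).sum()
    if ninl>best: best=ninl;bn=nrm;ba=a
r=(M-ba)@bn
print('best plane',best,len(M),bn,np.degrees(np.arctan2(bn[1],bn[0])),ba)
h,e=np.histogram(r,bins=np.arange(-.03,.04,.002)); print([(round(x,3),int(y)) for x,y in zip(e,h)])
ey=np.array([-bn[1],bn[0]])
for lo,hi in((-.0025,.0025),):
    q=P[(r>lo)&(r<hi)]; y=q[:,:2]@ey; print(np.histogram(y,bins=np.arange(-.45,-.1,.006)))
E
python3 m1.py
```

```text
top tube 295 (array([0.40801576, 0.20283188]), np.float64(0.5094741809261957), array([0.03658807, 0.00684399])) [0.32472458 0.18913821 0.01614347] [0.4737557  0.21620995 0.02697964] 0.022461523678068973
saddle 110 [0.333 0.194 0.03 ] [0.369 0.216 0.049] [0.351 0.205 0.04 ]
plate 42 [0.453 0.188 0.032] [0.475 0.218 0.077] [0.464 0.201 0.058]
mandrel 502 (array([ 0.40227565, -0.31017233]), np.float64(86.93280753855248), array([0.05287227, 0.00852276])) [ 0.357 -0.488  0.008] [ 0.446 -0.106  0.031]
side tube 230 (array([0.39698947, 0.19956281]), np.float64(-0.054300868042472875), array([0.04210447, 0.00721359])) [0.32210404 0.1865657  0.01615523] [0.46920351 0.21795902 0.02695119] 0.020568215573280757
saddle 77 [0.328 0.188 0.03 ] [0.369 0.216 0.047] [0.348 0.201 0.037]
plate 73 [0.45  0.184 0.032] [0.473 0.219 0.074] [0.461 0.2   0.052]
mandrel 815 (array([ 0.40011876, -0.28495888]), np.float64(83.93366307395328), array([0.07656117, 0.00583186])) [ 0.359 -0.402  0.008] [ 0.426 -0.109  0.026]
best plane 1329 4245 [0.99641134 0.08464307] 4.855500475024047 [ 0.6825628  -0.19809223]
[(np.f
[... 1004 characters left out ...]
  3,   3,   1,   4,  43, 103,  32,   0,   0,   0,   0,   0,
         0,   0,   0,   0,   0,   0,   0,   0,   0,   0,   0,   0,   0,
         0,   0,   0,   0,   0,   0]), array([-0.45 , -0.444, -0.438, -0.432, -0.426, -0.42 , -0.414, -0.408,
       -0.402, -0.396, -0.39 , -0.384, -0.378, -0.372, -0.366, -0.36 ,
       -0.354, -0.348, -0.342, -0.336, -0.33 , -0.324, -0.318, -0.312,
       -0.306, -0.3  , -0.294, -0.288, -0.282, -0.276, -0.27 , -0.264,
       -0.258, -0.252, -0.246, -0.24 , -0.234, -0.228, -0.222, -0.216,
       -0.21 , -0.204, -0.198, -0.192, -0.186, -0.18 , -0.174, -0.168,
       -0.162, -0.156, -0.15 , -0.144, -0.138, -0.132, -0.126, -0.12 ,
       -0.114, -0.108, -0.102]))
```

```bash
cat >> m1.py <<'E'
print('----')
for it in range(3):
    sel=(r>-.0185)&(r<-.0115) if it==0 else abs(r2)<.002
    q=P[sel]; m=q[:,:2].mean(0); _,sv,V=np.linalg.svd(q[:,:2]-m,full_matrices=False)
    n2=V[1]*np.sign(V[1][0]); r2=(M-m)@n2
print('strips',len(q),np.degrees(np.arctan2(n2[1],n2[0])),m)
e2=np.array([-n2[1],n2[0]]); q=P[abs(r2)<.0025]; y=(q[:,:2]-m)@e2
hh=np.histogram(y,bins=np.arange(-.1,.1,.003)); print([(round(float(b),3),int(a)) for a,b in zip(*hh)])
sub=cv2.resize(s['frame'][225:345,360:480],None,fx=5,fy=5,interpolation=2); cv2.imwrite('pics/c.png',sub[...,::-1])
np.savez('rack.npz',n=n2,m=m)
E
python3 m1.py|sed -n '/----/,$p'
```

```text
----
strips 958 4.748135031705094 [ 0.6767023  -0.29551316]
[(-0.1, 0), (-0.097, 3), (-0.094, 54), (-0.091, 62), (-0.088, 55), (-0.085, 34), (-0.082, 35), (-0.079, 33), (-0.076, 31), (-0.073, 23), (-0.07, 23), (-0.067, 34), (-0.064, 28), (-0.061, 24), (-0.058, 26), (-0.055, 24), (-0.052, 3), (-0.049, 0), (-0.046, 0), (-0.043, 0), (-0.04, 0), (-0.037, 0), (-0.034, 0), (-0.031, 0), (-0.028, 0), (-0.025, 0), (-0.022, 0), (-0.019, 0), (-0.016, 0), (-0.013, 0), (-0.01, 0), (-0.007, 0), (-0.004, 0), (-0.001, 0), (0.002, 0), (0.005, 0), (0.008, 0), (0.011, 0), (0.014, 0), (0.017, 0), (0.02, 0), (0.023, 0), (0.026, 0), (0.029, 0), (0.032, 0), (0.035, 8), (0.038, 52), (0.041, 49), (0.044, 45), (0.047, 47), (0.05, 47), (0.053, 39), (0.056, 26), (0.059, 35), (0.062, 47), (0.065, 44), (0.068, 46), (0.071, 45), (0.074, 40), (0.077, 34), (0.08, 3), (0.083, 0), (0.086, 0), (0.089, 0), (0.092, 0), (0.095, 0)]
```

View pics/c.png

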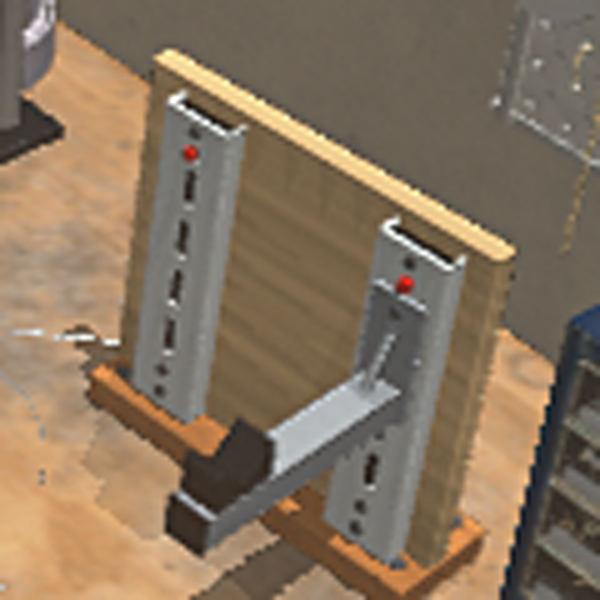

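The crop shows the bare strip with slots at crop (190,187), (183,237), (176,283) and (170,333), and the catch at (190,153). Next I locate the slots from these pixels, check the handpiece tip, and plan the first move.

```bash
cat >> h.py <<'E'
def ray_plane(d,uv,p0,n):
    f=foc(d); r=rot(d)@np.array([(uv[0]-d['cx'])/f,(uv[1]-d['cy'])/f,1]); e=np.array(d['eye'])
    return e+r*(((p0-e)@n)/(r@n))
def delta(target,yaw_y=None):
    "mm along tool axes and turn, from current measured pose; yaw_y: desired world angle(deg) of tool y"
    s=bot.get_state(); R=Ro.from_quat(s['tool_rot']).as_matrix(); d=(np.array(target)-s['tool_pos'])@R*1000
    a=np.degrees(np.arctan2(R[1,1],R[0,1])); t=None
    if yaw_y is not None: t=np.radians((a-yaw_y+90)%180-90)
    print('delta',np.round(d,1),'turn',t,'tool y ang',round(a,2),'pos',np.round(s['tool_pos'],4))
E
python3 - <<'E'
from h import *
s=load('side');t=load('top');k=np.load('rack.npz');n=np.r_[k['n'],0];m=np.r_[k['m'],0];e=np.array([-n[1],n[0],0])
for uv in[(190,187),(183,237),(176,283),(170,333),(190,153)]:
    p=ray_plane(s,(360+uv[0]/5-.4,225+uv[1]/5-.4),m,n); print(uv,np.round(p,4),'y',round(float((p-m)@e),4))
p=ray_plane(s,(360+405/5-.4,225+284/5-.4),m,n);print('right catch',p,(p-m)@e)
cs=cloud(s);ct=cloud(t)
for c in(cs,ct):
    q=c[(abs(c[...,0]-.517)<.06)&(abs(c[...,1]+.036)<.06)&(c[...,2]>.2)&(c[...,2]<.6)]; i=np.argsort(q[:,2])
    print(np.round(q[i[::max(1,len(i)//8)]],3))
delta([.405,.202,.15],89.5)
E
```

```text
(190, 187) [ 0.6719 -0.2374  0.1651] y 0.0583
(183, 237) [ 0.6719 -0.2373  0.1334] y 0.0584
(176, 283) [ 0.6718 -0.2368  0.1032] y 0.0589
(170, 333) [ 0.6719 -0.2373  0.0701] y 0.0584
(190, 153) [ 0.6716 -0.2346  0.1845] y 0.0611
right catch [ 0.68264034 -0.3670034   0.18524505] -0.07173642989096979
[[ 0.515 -0.03   0.335]
 [ 0.525 -0.037  0.414]
 [ 0.512 -0.035  0.449]
 [ 0.519 -0.038  0.477]
 [ 0.563 -0.091  0.504]
 [ 0.564 -0.066  0.524]
 [ 0.52  -0.039  0.549]
 [ 0.515 -0.047  0.573]
 [ 0.516 -0.046  0.598]]
[[ 0.52  -0.025  0.336]
 [ 0.518 -0.037  0.409]
 [ 0.51  -0.03   0.471]
 [ 0.519 -0.037  0.498]
 [ 0.561 -0.08   0.51 ]
 [ 0.569 -0.06   0.532]
 [ 0.517 -0.033  0.551]
 [ 0.568 -0.036  0.573]
 [ 0.567 -0.028  0.6  ]]
delta [-278.  -317.3   89. ] turn -0.43813139053223493 tool y ang 64.4 pos [0.2915 0.6084 0.2385]
```

>>> carry_out([
  [[-1,-28,-32,9,-0.044],[-1,-56,-64,18,-0.088],[-1,-84,-96,26,-0.132],[-1,-112,-128,35,-0.176],[-1,-140,-160,44,-0.22],[-1,-168,-192,53,-0.264],[-1,-196,-224,62,-0.308],[-1,-224,-256,70,-0.352],[-1,-252,-288,79,-0.396],[-1,-278,-316,88,-0.44],[-1,-278,-316,88,-0.44],[-1,-278,-316,88,-0.44],[-1,-278,-316,88,-0.44]],
])

```text
time: 1.18
tool_pos: [0.406, 0.2031, 0.1512]
tool_rot: [0.005, 1.0, -0.0, -0.0]
wrist_force: [-0.2, -0.7, -0.4]
finger_gap: 0.0854
grasp_force: 0.0
```

```bash
python3 - <<'E'
from h import *
d=grab('wrist'); cv2.imwrite('pics/w1.png',d['frame'][...,::-1]); c=cloud(d); print(d['eye'],d['fov_y'])
P=c[(c[...,2]>.018)&(c[...,2]<.027)&(abs(c[...,1]-.202)<.04)&(c[...,0]>.3)&(c[...,0]<.49)]
print(len(P),P.min(0),P.max(0))
Q=P[(P[:,0]>.375)&(P[:,0]<.45)]
for a in np.arange(.375,.45,.0125):
    q=Q[(Q[:,0]>=a)&(Q[:,0]<a+.0125)]; print(a,np.round([*np.percentile(q[:,1],[2,50,98])],4) if len(q) else None)
P=c[(c[...,2]>.03)&(c[...,2]<.1)&(abs(c[...,1]-.202)<.04)&(c[...,0]>.44)&(c[...,0]<.49)]; print('plate',len(P),P.min(0) if len(P) else'',P.max(0) if len(P) else'')
E
```

```text
[0.33856098 0.2031735  0.28642598] 65.71012653006989
3798 [0.32208332 0.18760744 0.01821178] [0.46114342 0.21747063 0.02699494]
0.375 [0.1928 0.2036 0.2143]
0.3875 [0.1933 0.2041 0.2144]
0.4 [0.1931 0.2034 0.2136]
0.41250000000000003 [0.1929 0.2032 0.2136]
0.42500000000000004 [0.1926 0.2031 0.2137]
0.43750000000000006 [0.1924 0.203  0.2137]
0.45000000000000007 None
plate 1524 [0.44839728 0.18760707 0.03000519] [0.46382341 0.21757389 0.07390307]
```

View pics/w1.png

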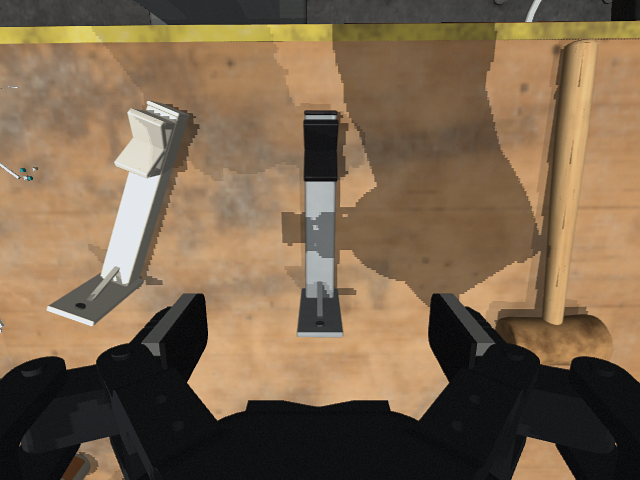

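The wrist view shows the grey arm centred between the fingers, with its tube at about column 320 and the plate at (320,325). The alignment is good, so I descend and grip.

>>> carry_out([
  [[-1,3,0,30,0],[-1,3,0,65,0],[-1,3,0,100,0],[-1,3,0,125,0],[-1,3,0,138,0],[-1,3,0,138,0],[1,3,0,138,0],[1,3,0,138,0],[1,3,0,138,0],[1,3,0,138,0],[1,3,0,138,0],[1,3,0,138,0],[1,3,0,138,0],[1,3,0,138,0]],
])

```text
time: 2.4
tool_pos: [0.4033, 0.204, 0.0143]
tool_rot: [0.004, 1.0, 0.001, 0.001]
wrist_force: [-1.4, 0.9, 10.8]
finger_gap: 0.0206
grasp_force: 58.9
```

```bash
python3 - <<'E'
from h import *
s=load('side');t=load('top')
cs=cloud(s);ct=cloud(t)
for u,v in[(301,184),(301,191),(301,203),(335,272),(334,265)]: print('side',u,v,np.round(cs[v,u],3),s['frame'][v,u])
for u,v in[(274,227),(272,224),(276,229)]: print('top',u,v,np.round(ct[v,u],3),t['frame'][v,u])
print(proj(s,[ct[227,274]]))
for n,c in(('side',cs),('top',ct)):
    k=((c[...,0]>.33)&(c[...,0]<.66)&(c[...,1]>-.45)&(c[...,1]<.17)&(c[...,2]>.02)&(c[...,2]<.3)).astype(np.uint8)
    N,L,S,C=cv2.connectedComponentsWithStats(k)
    for i in range(1,N):
        if S[i,4]>8: q=c[L==i]; print(n,np.round(C[i]),S[i,4],np.round(q.min(0),3),np.round(q.max(0),3))
E
```

```text
side 301 184 [ 0.52  -0.032  0.337] [144 132  69]
side 301 191 [0.778 0.353 0.065] [54 46 40]
side 301 203 [0.774 0.347 0.02 ] [62 54 49]
side 335 272 [ 0.631 -0.042  0.025] [128 110  91]
side 334 265 [ 0.633 -0.033  0.044] [126 114  95]
top 274 227 [ 0.52 -0.03  0.34] [183 172  96]
top 272 224 [ 0.522 -0.031  0.367] [160 149  84]
top 276 229 [ 0.515 -0.035  0.342] [213 196  96]
[[300.57039276 182.81041846]]
side [331. 263.] 134 [ 0.627 -0.046  0.02 ] [0.659 0.088 0.059]
side [243. 280.] 284 [0.33  0.028 0.02 ] [0.459 0.101 0.072]
side [412. 318.] 657 [ 0.539 -0.392  0.108] [ 0.66  -0.359  0.155]
side [331. 376.] 191 [ 0.383 -0.4    0.02 ] [ 0.408 -0.257  0.026]
side [403. 385.] 29 [ 0.496 -0.45   0.02 ] [ 0.529 -0.442  0.025]
top [423. 207.] 475 [ 0.542 -0.39   0.111] [ 0.66  -0.358  0.159]
top [274. 198.] 28 [0.644 0.01  0.021] [0.658 0.05  0.03 ]
top [228. 203.] 11 [0.627 0.16  0.02 ] [0.645 0.169 0.025]
top [229. 210.] 12 [0.61  0.158 0.02 ] [0.622 0.168 0.026]
top [445. 244.] 37 [ 0.498 -0.449  0.021] [ 0.536 -0.44   0.032]
top [258. 288.] 380 [0.33  0.032 0.02 ] [0.459 0.107 0.075]
top [397. 286.] 324 [ 0.386 -0.397  0.02 ] [ 0.418 -0.22   0.031]
```

>>> carry_out([
  [[1,0,0,-30,0],[1,0,0,-65,0],[1,0,0,-100,0],[1,-5,-33,-102,-0.01],[1,-10,-69,-102,-0.02],[1,-15,-105,-102,-0.03],[1,-22,-141,-102,-0.04],[1,-28,-177,-102,-0.05],[1,-31,-213,-102,-0.06],[1,-33,-249,-102,-0.07],[1,-35,-285,-105,-0.08],[1,-50,-318,-110,-0.09],[1,-75,-347,-115,-0.093],[1,-100,-376,-120,-0.093],[1,-125,-405,-121,-0.093],[1,-150,-432,-121,-0.093],[1,-170,-449,-121,-0.093],[1,-170,-449,-121,-0.093],[1,-170,-449,-121,-0.093],[1,-170,-449,-121,-0.093]],
])

```text
time: 4.07
tool_pos: [0.5688, -0.2458, 0.134]
tool_rot: [-0.043, 0.999, 0.0, -0.001]
wrist_force: [-0.3, -0.0, -1.9]
finger_gap: 0.0205
grasp_force: 60.2
```

```bash
cat > chk.py <<'E'
from h import *
k=np.load('rack.npz');n=np.r_[k['n'],0];m=np.r_[k['m'],0];e=np.array([-n[1],n[0],0])
t=grab('top');s=grab('side');st=bot.get_state();T=st['tool_pos'];print(np.round(T,4),np.round(st['wrist_force'],1),st['finger_gap'])
R=Ro.from_quat(st['tool_rot']).as_matrix();print('yaw',np.degrees(np.arctan2(R[1,1],R[0,1]))-90, 'tilt',R[:,2])
o=np.array([.672,-.2373,0]); print('tool rack x,y',(T-o)@n,(T-o)@e)
c=cloud(s)
P=c[(c[...,2]>T[2]-.03)&(c[...,2]<T[2]+.075)]
X=(P-o)@n;Y=(P-o)@e;tx=(T-o)@n
k=(abs(Y)<.03)&(X>tx-.1)&(X<tx+.075)
X,Y,Z=X[k],Y[k],P[k][:,2]
for a in np.arange(-.09,.075,.0075):
    q=(X-tx>=a)&(X-tx<a+.0075)
    if q.sum()>3: print(round(a,4),q.sum(),'Y',np.round(np.percentile(Y[q],[3,50,97]),4),'Z',np.round(np.percentile(Z[q],[3,97]),4))
b=cv2.resize(s['frame'][225:345,340:480],None,fx=5,fy=5,interpolation=2)
cv2.imwrite('pics/chk.png',b[...,::-1])
E
python3 chk.py
```

```text
[ 0.5689 -0.2454  0.1344] [-0.5  0.5 -2.3] 0.020179265458471186
yaw 4.9927856429819855 tilt [-8.60999268e-04  5.93779592e-04 -9.99999453e-01]
tool rack x,y -0.10336930711976966 0.00045510200377797493
-0.0825 71 Y [-0.011  -0.0024  0.0105] Z [0.1191 0.1536]
-0.075 88 Y [-0.012  -0.0044  0.0095] Z [0.1238 0.1635]
-0.0675 30 Y [-0.0118 -0.0101  0.0032] Z [0.1242 0.1579]
-0.06 30 Y [-0.0129 -0.0102  0.0011] Z [0.1209 0.151 ]
-0.0525 61 Y [-0.012  -0.0052  0.0104] Z [0.1241 0.1586]
-0.045 60 Y [-0.0123 -0.0086  0.0084] Z [0.1212 0.164 ]
-0.0375 22 Y [-0.0116 -0.01    0.0084] Z [0.1206 0.1623]
-0.03 22 Y [-0.0128 -0.01   -0.0031] Z [0.1217 0.1408]
-0.0225 84 Y [-0.0213 -0.0091  0.02  ] Z [0.1234 0.2078]
-0.015 206 Y [-0.0232 -0.0084  0.022 ] Z [0.1278 0.2059]
-0.0075 108 Y [-0.0259 -0.0167  0.0232] Z [0.1313 0.1941]
0.0 71 Y [-0.0244  0.0079  0.0172] Z [0.1362 0.1947]
0.0075 36 Y [-0.0236 -0.018   0.0143] Z [0.1397 0.1988]
0.015 7 Y [-0.0215 -0.0199 -0.0117] Z [0.1325 0.1999]
0.0225 9 Y [-0.0118 -0.0107 -0.0087] Z [0.1187 0.134 ]
0.03 9 Y [-0.0124 -0.0107 -0.0087] Z [0.1196 0.1333]
0.0375 9 Y [-0.0111 -0.0097 -0.0081] Z [0.119  0.1322]
0.045 11 Y [-0.0123 -0.0108  0.0028] Z [0.1199 0.1394]
0.0525 45 Y [-0.0161 -0.0108  0.0136] Z [0.1203 0.1893]
0.06 11 Y [-0.0146 -0.0118  0.0013] Z [0.1232 0.1892]
```

View pics/chk.png

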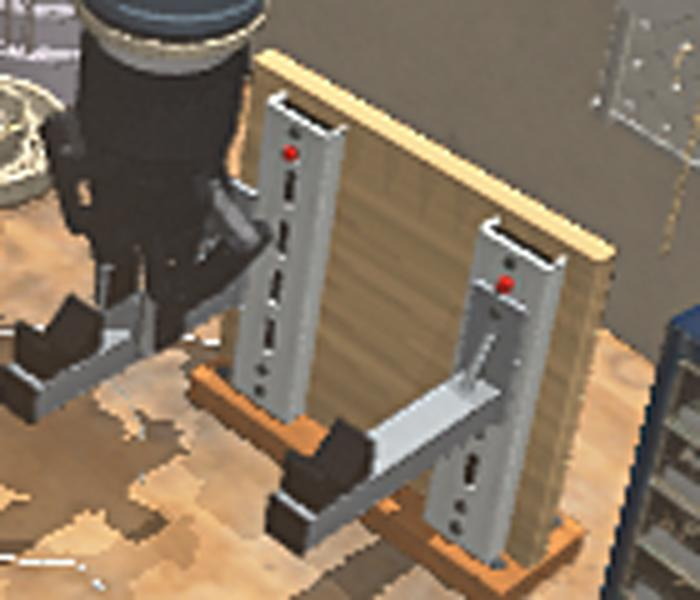

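The tilted view shows the arm held level about 43 mm in front of the bare strip, aligned with its slots. I advance slowly.

>>> carry_out([
  [[1,-8,0.5,-1.5,0],[1,-16,0.5,-1.5,0],[1,-22,0.5,-1.5,0],[1,-27,0.5,-1.5,0],[1,-30,0.5,-1.5,0],[1,-32,0.5,-1.5,0],[1,-34,0.5,-1.5,0],[1,-36,0.5,-1.5,0],[1,-36,0.5,-1.5,0]],
])

```text
time: 4.92
tool_pos: [0.6058, -0.2428, 0.1358]
tool_rot: [-0.043, 0.999, 0.0, 0.0]
wrist_force: [-0.0, -0.7, -1.8]
finger_gap: 0.0202
grasp_force: 60.2
```

>>> carry_out([
  [[1,-1,0,0,0],[1,-2,0,0,0],[1,-3,0,0,0],[1,-4,0,0,0],[1,-4,0,0,0]],
])

```text
time: 5.33
tool_pos: [0.6092, -0.2426, 0.1356]
tool_rot: [-0.043, 0.999, 0.0, -0.001]
wrist_force: [-3.5, 0.2, -1.8]
finger_gap: 0.0205
grasp_force: 60.1
```

>>> carry_out([
  [[1,-1,0,0,0],[1,-2,0,0,0],[1,-2,0,0,0]],
])

```text
time: 5.58
tool_pos: [0.6103, -0.2426, 0.1354]
tool_rot: [-0.043, 0.999, 0.0, -0.001]
wrist_force: [-6.9, -0.3, -1.4]
finger_gap: 0.0203
grasp_force: 60.3
```

>>> carry_out([
  [[1,0.5,0,1,0],[1,0.5,0,2,0],[1,0.5,0,3,0],[1,0.5,0,4,0],[1,0.5,0,4,0]],
])

```text
time: 6.0
tool_pos: [0.6103, -0.2426, 0.1318]
tool_rot: [-0.043, 0.999, -0.0, -0.001]
wrist_force: [-6.1, 0.1, 0.8]
finger_gap: 0.0202
grasp_force: 60.6
```

>>> carry_out([
  [[1,0,0,1,0],[1,0,0,2,0],[1,0,0,3,0],[1,0,0,4,0],[1,0,0,5,0],[1,0,0,5,0]],
])

```text
time: 6.5
tool_pos: [0.6103, -0.2426, 0.1268]
tool_rot: [-0.043, 0.999, -0.0, -0.001]
wrist_force: [-6.0, 0.0, 0.1]
finger_gap: 0.0202
grasp_force: 60.5
```

>>> carry_out([
  [[1,0,0,1,0],[1,0,0,2,0],[1,0,0,3,0],[1,0,0,3,0]],
])

```text
time: 6.83
tool_pos: [0.6103, -0.2426, 0.124]
tool_rot: [-0.043, 0.999, -0.0, -0.001]
wrist_force: [-6.9, 1.1, 2.8]
finger_gap: 0.0204
grasp_force: 60.9
```

>>> carry_out([
  [[1,0,0,1,0],[1,0,0,2,0],[1,0,0,2.5,0],[1,0,0,2.5,0],[1,0,0,2.5,0]],
])

```text
time: 7.25
tool_pos: [0.6101, -0.2429, 0.1223]
tool_rot: [-0.043, 0.999, -0.0, -0.001]
wrist_force: [-10.2, 1.6, 8.6]
finger_gap: 0.0207
grasp_force: 61.8
```

```bash
python3 chk.py | head -4
```

```text
[ 0.6101 -0.2429  0.1223] [-10.6   0.7   9.5] 0.020585591107353855
yaw 4.896472312915449 tilt [-1.17711883e-03 -5.42035979e-04 -9.99999160e-01]
tool rack x,y -0.06216991460089962 -0.0004558261767343767
-0.0825 71 Y [-0.0131 -0.0039  0.0079] Z [0.1062 0.1437]
```

View pics/chk.png

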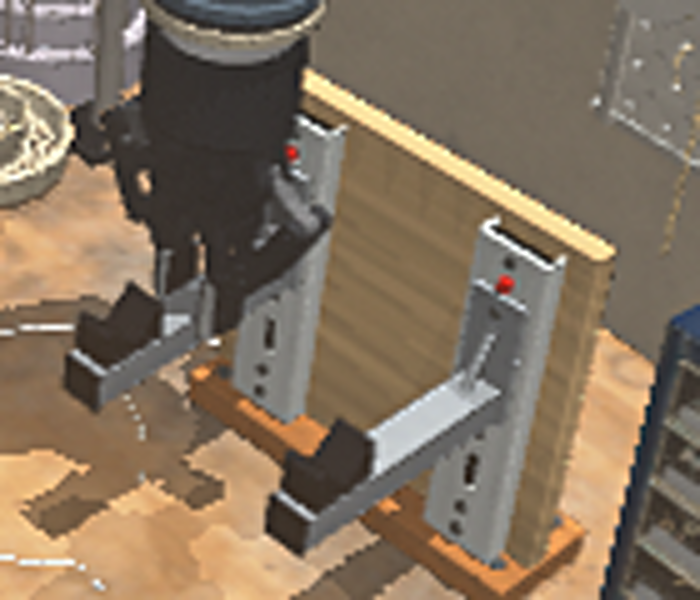

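The red catch shows above the plate's top edge at about (291,153). I relax the press, release, and back up to look.

>>> carry_out([
  [[1,0.5,0,-0.5,0],[1,0.8,0,-1,0],[-1,0.8,0,-1,0],[-1,0.8,0,-1,0],[-1,0.8,0,-1,0],[-1,0.8,0,-1,0],[-1,0.8,0,-1,0],[-1,0.8,0,-1,0],[-1,5,0,-20,0],[-1,15,0,-50,0],[-1,30,0,-80,0],[-1,60,5,-85,0],[-1,90,15,-85,0],[-1,110,20,-85,0],[-1,110,20,-85,0]],
])

```text
time: 8.6
tool_pos: [0.4956, -0.2319, 0.2069]
tool_rot: [-0.042, 0.999, -0.0, -0.001]
wrist_force: [-0.4, 0.9, -0.1]
finger_gap: 0.0852
grasp_force: 0.0
```

```bash
cat > chk2.py <<'E'
from h import *
k=np.load('rack.npz');n=np.r_[k['n'],0];m=np.r_[k['m'],0];e=np.array([-n[1],n[0],0])
s=grab('side');w=grab('wrist');st=bot.get_state();print(np.round(st['tool_pos'],4),np.round(st['wrist_force'],1))
o=np.array([.672,-.2373,0]);c=cloud(s)
def rep(y0):
    X=(c-o)@n;Y=(c-o)@e-y0;Z=c[...,2]
    k=(abs(Y)<.018)&(X>-.15)&(X<-.008)&(Z>.08)
    x,y,z=X[k],Y[k],Z[k]
    for a in np.arange(-.145,-.01,.015):
        q=(x>=a)&(x<a+.015); print(round(a,3),q.sum(),'Y',np.round(np.percentile(y[q],[3,50,97]),4),'Z',np.round(np.percentile(z[q],[3,97]),4))
rep(0);print('twin');rep(-.132)
b=cv2.resize(s['frame'][225:345,340:480],None,fx=5,fy=5,interpolation=2)
cv2.imwrite('pics/chk2.png',b[...,::-1])
E
python3 chk2.py
```

```text
[ 0.4997 -0.2321  0.2069] [ 1.1  1.  -0.9]
-0.145 463 Y [-0.0171 -0.0061  0.0141] Z [0.1091 0.6715]
-0.13 58 Y [-0.0132 -0.0108  0.0023] Z [0.1085 0.1439]
-0.115 114 Y [-0.0129 -0.0075  0.0093] Z [0.1088 0.15  ]
-0.1 40 Y [-0.0129 -0.0107 -0.0012] Z [0.1081 0.1474]
-0.085 56 Y [-0.013  -0.0099  0.0064] Z [0.1107 0.13  ]
-0.07 58 Y [-0.0136 -0.008   0.01  ] Z [0.1092 0.1305]
-0.055 59 Y [-0.0129 -0.0068  0.0084] Z [0.111  0.1313]
-0.04 59 Y [-0.0122 -0.0088  0.0082] Z [0.1095 0.1316]
-0.025 68 Y [-0.0127 -0.0044  0.0083] Z [0.1131 0.1494]
twin
-0.145 177 Y [-0.0111 -0.0018  0.0112] Z [0.1105 0.1539]
-0.13 56 Y [-0.0113 -0.0096  0.0043] Z [0.1116 0.1489]
-0.115 135 Y [-0.0116 -0.0059  0.0112] Z [0.1116 0.1543]
-0.1 34 Y [-0.0114 -0.0096 -0.0026] Z [0.1107 0.1501]
-0.085 57 Y [-0.0106 -0.0075  0.0087] Z [0.112  0.1322]
-0.07 67 Y [-0.0113 -0.0065  0.0099] Z [0.1124 0.1319]
-0.055 63 Y [-0.0109 -0.0042  0.0101] Z [0.113 0.133]
-0.04 60 Y [-0.0106 -0.0055  0.0105] Z [0.1112 0.1323]
-0.025 74 Y [-0.0111 -0.003   0.0095] Z [0.1117 0.1463]
```

View pics/chk2.png

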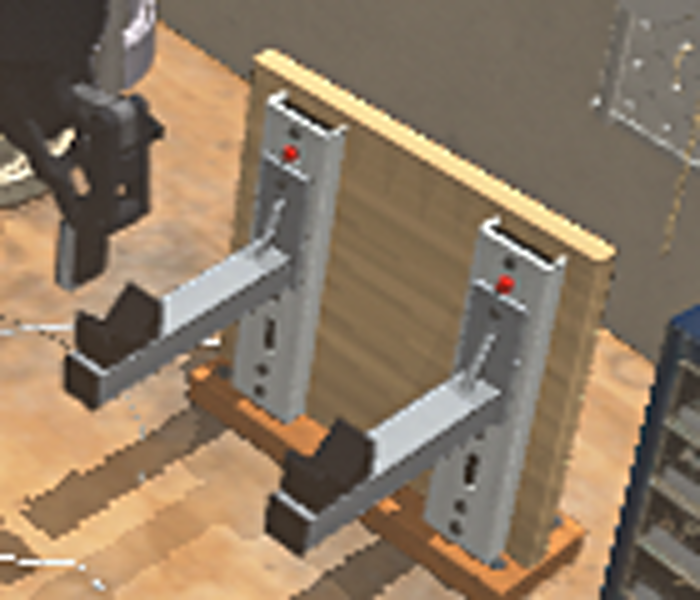

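The view shows both arms alike, with the red catch out over the plate top at (291,153), the same as on the twin at (505,284). The arm is home. Next is the mandrel.

```bash
cat > man.py <<'E'
from h import *
k=np.load('rack.npz');n=np.r_[k['n'],0];e=np.array([-n[1],n[0],0]);o=np.array([.672,-.2373,0])
for nm in('wrist','side'):
    d=load(nm);c=cloud(d)
    P=c[(c[...,0]>.36)&(c[...,0]<.45)&(c[...,1]>-.44)&(c[...,1]<-.09)&(c[...,2]>.006)&(c[...,2]<.035)]
    m=np.median(P[:,:2],0); ok=np.ones(len(P),bool)
    for _ in range(6):
        m=P[ok][:,:2].mean(0);V=np.linalg.svd(P[ok][:,:2]-m,full_matrices=False)[2][0];V=V*np.sign(V[1]);N=np.array([V[1],-V[0]]);r=(P[:,:2]-m)@N;ok=abs(r)<.014
    L=(P[ok][:,:2]-m)@V
    print(nm,len(P),ok.sum(),'ang',np.degrees(np.arctan2(V[1],V[0])),'ends',np.round(m+V*np.percentile(L,.3),4),np.round(m+V*np.percentile(L,99.7),4))
    for a in np.arange(L.min(),L.max(),.04):
        q=(L>=a)&(L<a+.04);Q=P[ok][q];rr=r[ok][q]
        if q.sum()>10: print(np.round(m+V*(a+.02),3),q.sum(),'side',np.round(np.percentile(rr,[2,98]),4),'ztop',round(np.percentile(Q[:,2],98),4), 'ridge',np.round(np.median(rr[Q[:,2]>np.percentile(Q[:,2],85)]),4))
cv2.imwrite('pics/w2.png',load('wrist')['frame'][...,::-1])
delta([.40,-.27,.15])
E
python3 man.py
```

```text
wrist 8546 8483 ang 83.91242374634173 ends [ 0.3905 -0.3989] [ 0.4197 -0.1252]
[ 0.392 -0.381] 1247 side [-0.0093  0.0087] ztop 0.0246 ridge -0.0002
[ 0.397 -0.341] 1327 side [-0.0109  0.0106] ztop 0.0258 ridge -0.0004
[ 0.401 -0.301] 1510 side [-0.0114  0.0109] ztop 0.0253 ridge -0.0005
[ 0.405 -0.261] 1334 side [-0.0105  0.0099] ztop 0.0231 ridge -0.0005
[ 0.409 -0.222] 1181 side [-0.0096  0.0091] ztop 0.0214 ridge 0.0002
[ 0.414 -0.182] 1031 side [-0.0087  0.0082] ztop 0.0195 ridge -0.0005
[ 0.418 -0.142] 853 side [-0.0078  0.0073] ztop 0.0177 ridge -0.0005
side 839 836 ang 83.91631693423568 ends [ 0.3874 -0.4013] [ 0.4167 -0.1262]
[ 0.389 -0.382] 155 side [-0.0066  0.011 ] ztop 0.0239 ridge 0.0021
[ 0.394 -0.342] 156 side [-0.0091  0.0115] ztop 0.0235 ridge 0.0024
[ 0.398 -0.303] 146 side [-0.009   0.0118] ztop 0.024 ridge 0.0016
[ 0.402 -0.263] 122 side [-0.0083  0.0108] ztop 0.0233 ridge 0.0014
[ 0.406 -0.223] 104 side [-0.0074  0.0103] ztop 0.02 ridge 0.0021
[ 0.411 -0.183] 87 side [-0.0061  0.0104] ztop 0.0184 ridge 0.0028
[ 0.415 -0.143] 66 side [-0.0049  0.0091] ztop 0.0168 ridge 0.0018
delta [102.6 -29.1  56.8] turn None tool y ang 94.91 pos [ 0.4997 -0.2321  0.2069]
```

View pics/w2.png

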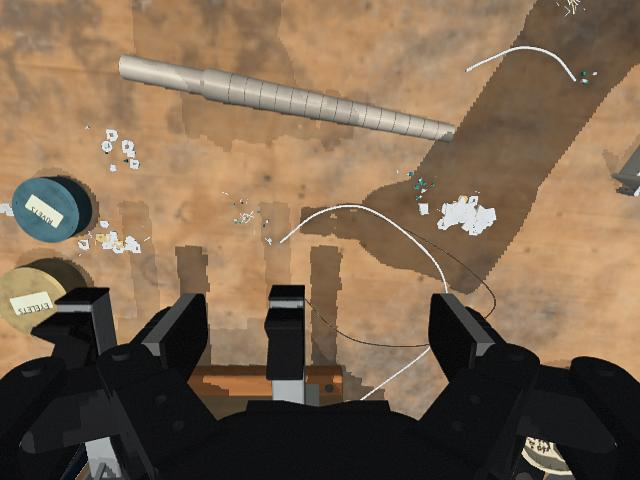

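The wrist view shows the mandrel fully visible from (120,68) to (455,133), with its thick end towards -y and nothing around it to hinder the fingers. I check joint 7 before choosing which way to turn.

```bash
python3 - <<'E'
from h import *
print(np.round(bot.get_state()['joints'],3))
delta([.4036,-.275,.12],-6.1)
E
```

```text
[ 0.441  0.424 -0.132  1.811  0.069  0.909  1.935]
delta [ 99.5 -34.4  86.8] turn -1.3785756741256037 tool y ang 94.91 pos [ 0.4997 -0.2321  0.2069]
```

>>> carry_out([
  [[-1,15,-5,0,0.1],[-1,30,-10,0,0.22],[-1,45,-16,0,0.34],[-1,60,-21,10,0.46],[-1,75,-26,20,0.58],[-1,90,-31,30,0.7],[-1,99,-34,40,0.82],[-1,99,-34,50,0.94],[-1,99,-34,60,1.06],[-1,99,-34,70,1.18],[-1,99,-34,80,1.3],[-1,99,-34,87,1.42],[-1,99,-34,87,1.54],[-1,99,-34,87,1.66],[-1,99,-34,87,1.763],[-1,99,-34,87,1.763],[-1,99,-34,87,1.763]],
])

```text
time: 10.12
tool_pos: [0.4051, -0.2744, 0.119]
tool_rot: [0.742, 0.67, -0.0, 0.0]
wrist_force: [0.2, -0.4, 0.5]
finger_gap: 0.0854
grasp_force: 0.0
```

```bash
python3 - <<'E'
from h import *
grab('wrist');grab('side')
E
python3 man.py; python3 -c "
from h import *
delta([.4036,-.275,.010],-6.1);print(bot.get_state()['joints'])"
```

```text
wrist 11972 11972 ang 83.87211307595275 ends [ 0.39   -0.3983] [ 0.4182 -0.1355]
[ 0.392 -0.38 ] 1221 side [-0.0092  0.0092] ztop 0.0244 ridge 0.0004
[ 0.396 -0.34 ] 1437 side [-0.0109  0.0113] ztop 0.0256 ridge 0.0002
[ 0.401 -0.3  ] 1911 side [-0.0109  0.011 ] ztop 0.025 ridge 0.0002
[ 0.405 -0.261] 1979 side [-0.01    0.0105] ztop 0.0232 ridge 0.0
[ 0.409 -0.221] 2006 side [-0.0091  0.0093] ztop 0.0214 ridge -0.0001
[ 0.413 -0.181] 2047 side [-0.0083  0.0083] ztop 0.0195 ridge -0.0003
[ 0.418 -0.141] 1371 side [-0.0075  0.0078] ztop 0.0178 ridge 0.0002
side 791 788 ang 84.24747533812358 ends [ 0.3878 -0.4017] [ 0.4156 -0.1255]
[ 0.39  -0.383] 152 side [-0.0069  0.0101] ztop 0.0241 ridge 0.0024
[ 0.394 -0.343] 151 side [-0.0095  0.0116] ztop 0.0247 ridge 0.0014
[ 0.398 -0.303] 148 side [-0.0094  0.012 ] ztop 0.024 ridge 0.0025
[ 0.402 -0.264] 119 side [-0.0079  0.0117] ztop 0.022 ridge 0.0027
[ 0.406 -0.224] 96 side [-0.0064  0.0111] ztop 0.0204 ridge 0.0045
[ 0.41  -0.184] 70 side [-0.0053  0.0099] ztop 0.018 ridge 0.003
[ 0.414 -0.144] 51 side [-0.0046  0.0076] ztop 0.0175 ridge 0.0012
delta [  3.9  -5.1 -30.8] turn None tool y ang -5.84 pos [ 0.4047 -0.2744  0.1192]
delta [ -0.7  -1.  109.2] turn 0.004489359257923731 tool y ang -5.84 pos [ 0.4047 -0.2744  0.1192]
[ 0.26338423  0.48713281  0.34098313  2.07548113 -0.2722886   0.62050344
  0.68860983]
```

Aligned. I descend and grip, then lift a little.

>>> carry_out([
  [[-1,-0.5,-1,35,0.004],[-1,-0.5,-1,70,0.004],[-1,-0.5,-1,95,0.004],[-1,-0.5,-1,105,0.004],[-1,-0.5,-1,109,0.004],[-1,-0.5,-1,109,0.004],[1,-0.5,-1,109,0.004],[1,-0.5,-1,109,0.004],[1,-0.5,-1,109,0.004],[1,-0.5,-1,109,0.004],[1,-0.5,-1,109,0.004],[1,-0.5,-1,109,0.004],[1,-0.5,-1,109,0.004],[1,-0.5,-1,109,0.004]],
])

```text
time: 11.38
tool_pos: [0.4034, -0.2748, 0.0111]
tool_rot: [0.745, 0.667, 0.0, 0.001]
wrist_force: [-0.4, 1.0, 10.0]
finger_gap: 0.0193
grasp_force: 58.5
```

>>> carry_out([
  [[1,0,0,-10,0],[1,0,0,-35,0],[1,0,0,-70,0],[1,0,0,-105,0],[1,0,0,-140,0],[1,0,0,-170,0],[1,0,0,-185,0],[1,-2,15,-187,-0.02],[1,-5,40,-187,-0.05],[1,-8,65,-187,-0.08],[1,-11,90,-187,-0.11],[1,-14,110,-187,-0.14],[1,-17,130,-187,-0.17],[1,-20,145,-187,-0.19],[1,-21,155,-187,-0.19],[1,-21,161,-187,-0.19],[1,-21,161,-187,-0.19],[1,-21,161,-187,-0.19]],
])

```text
time: 12.88
tool_pos: [0.5599, -0.3129, 0.1971]
tool_rot: [0.678, 0.735, -0.0, -0.001]
wrist_force: [-0.4, -0.2, -3.9]
finger_gap: 0.0197
grasp_force: 60.2
```

```bash
cat > chk3.py <<'E'
from h import *
k=np.load('rack.npz');n=np.r_[k['n'],0];e=np.array([-n[1],n[0],0]);o=np.array([.672,-.2373,0])
s=grab('side');t=grab('top');w=grab('wrist');st=bot.get_state();T=st['tool_pos'];print(np.round(T,4),np.round(st['wrist_force'],1),'rack',(T-o)@n,(T-o)@e)
for nm,d in(('side',s),('wrist',w)):
    c=cloud(d);X=(c-o)@n;Y=(c-o)@e;Z=c[...,2]
    for nmz,lo,hi in(('man',T[2]-.02,T[2]+.03),('sad',.132,.158)):
        k=(X>-.15)&(X<-.08)&(Y>-.22)&(Y<.09)&(Z>lo)&(Z<hi)
        for a in np.arange(-.21,.09,.03):
            q=k&(Y>=a)&(Y<a+.03)
            if q.sum()>12: print(nm,nmz,round(a+.015,3),q.sum(),'X',np.round(np.percentile(X[q],[2,50,98]),4),'Z',np.round(np.percentile(Z[q],[2,98]),4))
b=cv2.resize(s['frame'][215:345,330:490],None,fx=4.5,fy=4.5,interpolation=2)
cv2.imwrite('pics/chk3.png',b[...,::-1])
E
python3 chk3.py
```

```text
[ 0.5598 -0.3132  0.1975] [ 0.2 -0.4 -5.1] rack -0.11805169273476705 -0.06637298871396317
side man -0.195 72 X [-0.1294 -0.1225 -0.1108] Z [0.1931 0.2089]
side man -0.165 118 X [-0.1285 -0.1249 -0.1145] Z [0.193  0.2082]
side man -0.135 127 X [-0.1304 -0.1241 -0.1133] Z [0.1906 0.2087]
side man -0.105 130 X [-0.1314 -0.1265 -0.1128] Z [0.1897 0.2105]
side man -0.075 250 X [-0.1428 -0.1274 -0.1011] Z [0.1906 0.2258]
side man -0.045 30 X [-0.141  -0.1279 -0.1249] Z [0.1883 0.215 ]
side man -0.015 65 X [-0.1289 -0.1259 -0.1164] Z [0.1894 0.2041]
side man 0.015 79 X [-0.1285 -0.1246 -0.1134] Z [0.189  0.2049]
side man 0.045 71 X [-0.1272 -0.1234 -0.1152] Z [0.1895 0.2034]
side man 0.075 54 X [-0.127  -0.1229 -0.1135] Z [0.1874 0.2011]
side sad -0.135 215 X [-0.1388 -0.1148 -0.0994] Z [0.1325 0.1536]
side sad -0.015 102 X [-0.1378 -0.1133 -0.1002] Z [0.133 0.151]
side sad 0.015 59 X [-0.1376 -0.1139 -0.1021] Z [0.1327 0.1511]
wrist man -0.105 1642 X [-0.1308 -0.1194 -0.1081] Z [0.2011 0.2109]
wrist man -0.075 4949 X [-0.1309 -0.1189 -0.0984] Z [0.2025 0.2273]
wrist man -0.045 6662 X [-0.1402 -0.1195 -0.0989] Z [0.1981 0.227 ]
wrist man -0.015 4826 X [-0.1285 -0.119  -0.1098] Z [0.1985 0.2074]
wrist man 0.015 5197 X [-0.1275 -0.1189 -0.1104] Z [0.1982 0.206 ]
wrist man 0.045 1923 X [-0.1272 -0.1188 -0.1104] Z [0.1967 0.205 ]
wrist sad -0.135 188 X [-0.136  -0.1016 -0.0984] Z [0.1526 0.1565]
wrist sad -0.015 650 X [-0.1374 -0.1052 -0.0991] Z [0.1479 0.153 ]
wrist sad 0.015 635 X [-0.1372 -0.1055 -0.0994] Z [0.1478 0.1528]
```

View pics/chk3.png

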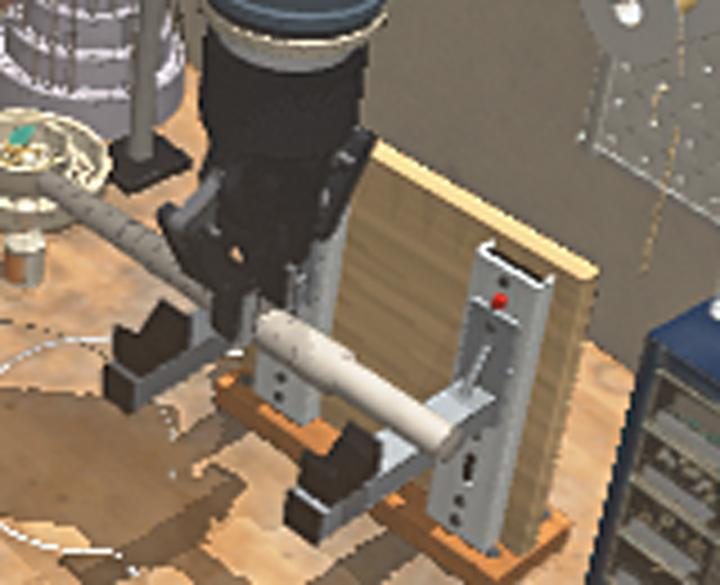

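The view shows the mandrel level above both saddles, with the saddles at (150,340) and (340,455) in the crop. I lower slowly.

>>> carry_out([
  [[1,0,0,8,0],[1,0,0,16,0],[1,0,0,24,0],[1,0,0,30,0],[1,0,0,34,0],[1,0,0,36,0],[1,0,0,37,0],[1,0,0,38,0],[1,0,0,38,0]],
])

```text
time: 13.78
tool_pos: [0.5608, -0.3133, 0.1593]
tool_rot: [0.678, 0.735, 0.0, 0.0]
wrist_force: [-0.2, 0.6, -4.6]
finger_gap: 0.0195
grasp_force: 60.2
```

>>> carry_out([
  [[1,0,0,0.5,0],[1,0,0,1,0],[1,0,0,1.5,0],[1,0,0,2,0],[1,0,0,2.5,0],[1,0,0,3,0],[1,0,0,3,0]],
])

```text
time: 14.37
tool_pos: [0.561, -0.3133, 0.1564]
tool_rot: [0.678, 0.735, 0.0, 0.0]
wrist_force: [0.6, 0.1, -2.0]
finger_gap: 0.0197
grasp_force: 60.4
```

>>> carry_out([
  [[1,0,0,0.5,0],[1,0,0,1,0],[1,0,0,1.5,0],[1,0,0,1.5,0],[1,0,0,1.5,0]],
])

```text
time: 14.78
tool_pos: [0.5612, -0.3134, 0.1551]
tool_rot: [0.678, 0.735, 0.0, 0.001]
wrist_force: [1.9, 0.9, 0.5]
finger_gap: 0.0198
grasp_force: 60.7
```

>>> carry_out([
  [[1,0,0,0.5,0],[1,0,0,1,0],[1,0,0,1.5,0],[1,0,0,1.5,0],[1,0,0,1.5,0]],
])

```text
time: 15.2
tool_pos: [0.5614, -0.3133, 0.1538]
tool_rot: [0.678, 0.735, 0.0, 0.001]
wrist_force: [2.9, 1.1, 4.5]
finger_gap: 0.0199
grasp_force: 61.3
```

```bash
python3 chk3.py
```

```text
[ 0.5613 -0.3134  0.1537] [4.6 1.  6. ] rack -0.11659780171165361 -0.06664166861250954
side man -0.195 70 X [-0.1261 -0.1198 -0.1094] Z [0.1522 0.1706]
side man -0.165 112 X [-0.1268 -0.1226 -0.1122] Z [0.1523 0.1685]
side man -0.135 227 X [-0.1363 -0.1248 -0.1079] Z [0.1347 0.1678]
side man -0.105 127 X [-0.1298 -0.1249 -0.1105] Z [0.1479 0.1687]
side man -0.075 227 X [-0.141  -0.126  -0.0986] Z [0.1476 0.1821]
side man -0.045 27 X [-0.1376 -0.1267 -0.1241] Z [0.1444 0.1637]
side man -0.015 92 X [-0.1376 -0.126  -0.1178] Z [0.1342 0.1576]
side man 0.015 102 X [-0.1371 -0.1243 -0.1136] Z [0.1354 0.1582]
side man 0.045 59 X [-0.1268 -0.1227 -0.1125] Z [0.141  0.1548]
side man 0.075 53 X [-0.1262 -0.1221 -0.1124] Z [0.1413 0.1531]
side sad -0.195 14 X [-0.1247 -0.1197 -0.1087] Z [0.1518 0.1579]
side sad -0.165 21 X [-0.126  -0.1245 -0.1219] Z [0.1506 0.1579]
side sad -0.135 146 X [-0.1383 -0.1319 -0.0995] Z [0.1322 0.1574]
side sad -0.105 37 X [-0.1308 -0.1276 -0.1245] Z [0.146  0.1575]
side sad -0.075 48 X [-0.1404 -0.1295 -0.0988] Z [0.1429 0.1577]
side sad -0.045 25 X [-0.1335 -0.12
[... 462 characters left out ...]
73 -0.0957] Z [0.1578 0.1834]
wrist man -0.045 6279 X [-0.1356 -0.1176 -0.1015] Z [0.154 0.183]
wrist man -0.015 6357 X [-0.1358 -0.1178 -0.1007] Z [0.1463 0.162 ]
wrist man 0.015 6568 X [-0.1356 -0.118  -0.1008] Z [0.1462 0.1594]
wrist man 0.045 1944 X [-0.1262 -0.1179 -0.1097] Z [0.1494 0.1574]
wrist sad -0.135 209 X [-0.1359 -0.1035 -0.0996] Z [0.1321 0.1409]
wrist sad -0.075 115 X [-0.1399 -0.0989 -0.0943] Z [0.1525 0.1579]
wrist sad -0.045 722 X [-0.1352 -0.1095 -0.1013] Z [0.1508 0.1579]
wrist sad -0.015 3085 X [-0.1367 -0.123  -0.0998] Z [0.1456 0.1579]
wrist sad 0.015 5458 X [-0.1359 -0.118  -0.1005] Z [0.146  0.1579]
wrist sad 0.045 1938 X [-0.1262 -0.1179 -0.1097] Z [0.1494 0.1573]
```

The mandrel is now seated in both saddles: it has tilted with its taper, and about 9 N of its weight and the press is carried. I open the gripper and rise straight up.

>>> carry_out([
  [[0.6,0,0,-0.5,0],[0.2,0,0,-0.5,0],[-0.3,0,0,-0.5,0],[-1,0,0,-0.5,0],[-1,0,0,-0.5,0],[-1,0,0,-0.5,0],[-1,0,0,-0.5,0],[-1,0,0,-10,0],[-1,0,0,-30,0],[-1,0,0,-60,0],[-1,0,0,-95,0],[-1,0,-30,-100,0],[-1,0,-65,-100,0],[-1,0,-100,-100,0],[-1,0,-120,-100,0],[-1,0,-120,-100,0]],
])

```text
time: 16.68
tool_pos: [0.4362, -0.3243, 0.2548]
tool_rot: [0.68, 0.733, -0.0, -0.0]
wrist_force: [-0.7, -1.9, -0.7]
finger_gap: 0.0852
grasp_force: 0.0
```

```bash
python3 chk3.py | grep -v sad; python3 - <<'E'
from h import *
a=load('side')['frame'][215:415,300:490]; cv2.imwrite('pics/fin.png',cv2.resize(a,None,fx=3,fy=3,interpolation=2)[...,::-1])
E
```

```text
[ 0.4419 -0.3228  0.2541] [-0.3 -0.6  0. ] rack -0.23637842822093755 -0.0661712134286087
```

View pics/fin.png

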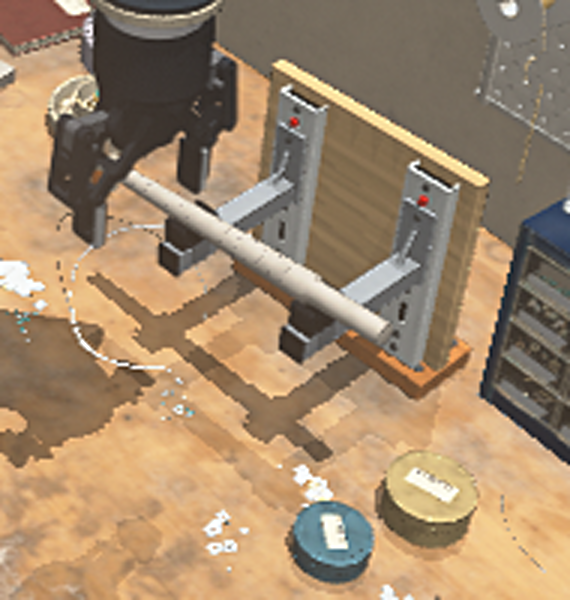

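The mandrel lies in both saddles, both catches are out, and the tins are where they were. I hand the job in.

```bash
python3 -c "
from plant import bot
print(bot.finish_job())"
```

```text
the job is handed in; nothing more can be done
None
```

The rest arm is hooked home in the bare strip with its catch out, the mandrel lies in both saddles, the tins look unmoved in the last picture and I never went near the glue bottle (not rechecked); I handed the job in at about 17 s, and it returned no verdict.

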